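# Fit the bottle stop into the labelling jig

## Task

Take the steel bottle stop by its upright plate from its white rest, reach its spring pin in under the jig's guard, and feel gently over the covered bed in a widening spiral until the pin drops into the blind hole that cannot be seen. Then lower the stop until its arm lies flat on the bed with the pin fully home, and let go of it. Never push hard on the pin, do not force the stop against the jig, and leave the other things alone.

Things in the scene. Friction and masses are not known exactly. Their poses are not given: they have to be found in the camera images.
- stop: bare steel bottle stop, 0.18 kg. Origin: centre of the underside of its upright plate (the whole arm's underside is z = 0). Plate 12 mm thick (x), 40 mm wide (y), 105 mm tall (z up), small ribs below 35 mm; grip it about 80 mm up, fingers closing along x. A flat arm, 24 mm wide, 8 mm thick, runs along +x to 112 mm; the pin stands under it at x = 100 mm, pointing down
- stop_pin: dark steel spring pin of the stop, 14 mm across, out 13 mm below the arm, tip bevelled 2 mm. It yields straight up into the arm by at most 8 mm: 1.5 N starts it, each further mm takes 0.5 N (3.5 N at 4 mm), then it is rigid. It must not feel more than 15 N, down or sideways. Origin: on its axis at the arm's underside while fully out; z up
- pin_tip (a point): centre of the pin's tip, 13 mm below the arm's underside while the pin is fully out
- pin_seat (a point): point of the stop on the pin's axis at the arm's underside (100 mm along +x from the stop's origin); does not move with the spring
- jig: fixed aluminium base, x from -213 to +55 mm, 132 mm wide, flat top (the bed) 20 mm above the table, two fences 10 mm high at y = +-58 mm along its front part. Over the far part a steel guard, closed at the sides and back, open at the front (-x). Origin: at table level under the middle of the guarded bed; x points from the open front into the guard, z up
- bed_mid (a point): point of the jig on the bed's surface (20 mm up) right above the jig's origin; axes as the jig. The only hole, blind, 17 mm wide, 16 mm deep, with a 1.5 mm bevel, lies up to 9 mm in x and up to 9 mm in y from here, differently each time; no pose is given for it. The bed within 28 mm of here in x and y is a separate plate 0.4 mm lower than the rest
- mouth (a point): point of the jig on the bed's surface at the guard's front edge, 72 mm before bed_mid (x = -72 mm). The guard's roof runs from here to x = +58 mm; its underside is 32 mm and its top 38 mm above the bed; 112 mm clear between the cheeks
- rest: fixed white plastic rest, 22 mm high, 158 x 54 mm, with a 22 mm wide open slot at its +x end for the pin; the stop lies on it with the same axes. Origin: on the table under the stop's origin
- bottle: loose 500 ml bottle with amber drink and black cap, 77 mm across, 222 mm tall; bystander; origin: centre of its underside
- label_roll: loose roll of white labels lying flat, 82 mm across, 38 mm high; bystander; origin: centre of its underside
- tape_roll: loose roll of tape lying flat, 98 mm across, 25 mm high; bystander; origin: centre of its underside
- cap_key: loose ring key for caps, 180 mm long (along its y), 53 mm wide, 14 mm high; bystander; origin: centre of its underside
Mind the look-alikes: they are no part of the job. What is shaped like the stop but green is not meant.

How it is judged:
By the outcome, as a careful person would: the job done as asked, in the order asked, and still so for the second after the job is handed in, with the robot touching nothing.
It also fails if it takes over 61 s, if anything falls off the work surface, if the arm or the gripper's body presses on something with over 40 N, if the wrist force passes 120 N, or if a joint passes its speed limit or range.

## Robot

A 6-joint arm with a two-finger parallel gripper is mounted at the origin on a cart in front of the work surface, level with it; the furniture and walls round the work are solid. World frame = base frame: x ahead of the robot, y to its left, z up, the work surface at z = 0. Lengths are in m, angles in rad, forces in N, time in s.
With the tool pointing down it reaches from about 0.375 to 0.9 m from the base axis. Payload 3.1 kg.
Tool frame: the origin (TCP) lies at the very end of the fingers, on their centre line; the grasp point (between the pads) lies 19 mm behind it; z points along the fingers, y is the line along which they close (so a half turn about z gives the same grasp; the last joint's range is limited). The gripper opens to 87 mm and grips with 3 to 60 N. Pads are 19 mm wide; open, the fingers measure 117 mm over their backs; the gripper's body (75 mm by 190 mm) begins 51 mm behind the grasp point.
Start: joints at [-1.371, 0.527, 1.433, -0, 1.181, -0.178], TCP at [0.231, -0.581, 0.223] pointing down, gripper open.
Joint ranges: [-3.08, 3.08], [-0.75, 2.2], [0.22, 2.44], [-1.43, 4.57], [0, 2.65], [-2.85, 2.85]. Speed limits (rad/s): [2.79, 2.79, 3.14, 3.14, 3.14, 3.14].

## Interface

Orientations are given as a unit quaternion [x, y, z, w].
In Python, from rig import status, viewer, robot gives the robot as it stands.
- The arm moves only by the tool arm_command, never from a script. Its arguments are lists of equal length, an entry for each row: "delta_rot": the turn, a rotation vector about the tool's x, y, z in degrees, a list of three; "delta_pos": the shift along the tool's x, y, z in m, a list of three; "gripper": the closure, from -1 (fully open) to 1 (shut). In form: {"delta_rot": [[rx, ry, rz], ...], "delta_pos": [[dx, dy, dz], ...], "gripper": [gripper, ...]}. A call has 1 to 12 rows; each row is the pose to reach, as a shift and turn from the pose commanded when the call began, along the tool's axes at that moment; what a row does not reach only later rows make up. A row lasts 1/12 s, in which the tool goes at most 41.7 mm and 7.16 degrees, less where a joint would pass 70% of its speed; a pose out of reach is approached as far as the arm can. A call with a gripper value outside its range is refused whole. The fingers move at their own pace and stop on an object; "grip_force" is the grip in N (left out, the last holds). Time passes only in rows, so rows that repeat a pose let the fingers close. It gives the time, the measured TCP pose, the force, the opening and the grip force at its end, in the units of the state.
- status.get_obs(): the state, without advancing time (a new reading comes with each control period).
- viewer.camera(name): name is "side" or "top" or "wrist"; returns a dict with "pixels" (420x560x3 uint8, blue, green, red), "fx", "fy", "cx", "cy" (pixels), "pose" (4x4, takes a point from camera to world coordinates); the wrist camera has in their place "mount" (4x4, takes a point from camera to tool coordinates, whose origin is the TCP and whose axes are the flange's). Camera axes: x right, y down, z forward; pixel columns grow to the right and rows downward; lengths in m; the calibration is good to about 2 mm. A picture is of the moment at which its call begins: read the wrist's pose just before it. There is no depth.
- robot.hand_in(): hands the job in; it is judged then, once.
The state is a dict: "time": time; "q": joint angles; "joint_velocities": joint speeds; "joint_torque": joint torques, N m; "position": TCP position; "tool_rot": TCP orientation; "ft_force": force on the tool from outside, world axes, zero at the start; "moment": the same for the moment, N m; "grip_width": finger opening in m; "grip_force": force on a finger pad.
Only numpy, scipy, OpenCV 4.12 (cv2) and the standard library are available. Lean on these libraries where they do the work, as an engineer would, in place of code of your own. Each camera call takes 0.05 s, during which the arm holds its last target. There are 200 camera calls.

## Working session

There is one attempt and no reset: what is moved stays moved. The work goes in short steps, Python scripts to look and compute and a tool call to move; the robot and the scene stay as the last step left them, time stands still between calls to the robot, and variables do not carry over. Pictures are saved under pics/ and viewed, at most 10 in all, crops included, and the job is handed in when it is done.

Besides the shell and the picture viewer there is one more tool, called by a JSON object that holds its "method" and its "body", one argument or row to a line. arm_command: Moves the arm, as the interface text tells. Its arguments: {"type":"object","properties":{"delta_rot":{"type":"array","items":{"type":"array","items":{"type":"number"}}},"delta_pos":{"type":"array","items":{"type":"array","items":{"type":"number"}}},"gripper":{"type":"array","items":{"type":"number"}},"grip_force":{"type":"number"}},"required":["delta_rot","delta_pos","gripper"]}

```bash
mkdir -p pics; ls
python3 - <<'E'
from rig import status, viewer
import cv2, numpy as np
o=status.get_obs(); print(o)
for n in ("side","top","wrist"):
    c=viewer.camera(n); cv2.imwrite(f"pics/{n}0.png",c["pixels"]); print(n,c["fx"],c["fy"],c["cx"],c["cy"],np.round(c.get("pose",c.get("mount")),4).tolist())
a=cv2.imread("pics/side0.png");b=cv2.imread("pics/top0.png")
E
```

```text
pics
{'time': 0.0, 'q': array([-1.37148927e+00,  5.28480441e-01,  1.43390823e+00,  1.42339530e-05,
        1.18137965e+00, -1.78481061e-01]), 'joint_velocities': array([-8.99082214e-04,  7.12736130e-04,  5.26417009e-06, -3.25203850e-04,
        5.48892051e-04,  2.54974306e-04]), 'joint_torque': array([-2.01938470e-03, -4.40049899e+01, -1.76595050e+01,  6.32673595e-02,
        5.84343472e-02, -1.39495360e-04]), 'position': array([ 0.23043581, -0.5801808 ,  0.22156098]), 'tool_rot': array([ 9.82212429e-01,  1.87769967e-01, -4.74652357e-06, -1.08783883e-03]), 'ft_force': array([ 0.19297088, -0.26392168, -0.26268612]), 'moment': array([ 0.05407635, -0.00045328,  0.00243675]), 'grip_force': 0.0, 'grip_width': 0.08720863072756713}
side 449.57957875977536 449.57957875977536 283.5102948425923 209.89742557237307 [[-0.8198, -0.3508, 0.4527, -0.0967], [-0.5726, 0.4848, -0.6612, 0.8943], [0.0124, -0.8012, -0.5983, 0.9236], [0.0, 0.0, 0.0, 1.0]]
top 416.16637996399317 416.16637996399317 278.9550730234339 205.2260043669438 [[0.0252, -0.9979, 0.0602, 0.4916], [-0.9997, -0.0254, -0.0027, -0.0605], [0.0043, -0.0601, -0.9982, 1.3454], [0.0, 0.0, 0.0, 1.0]]
wrist 356.54774411678153 356.54774411678153 276.1748896682024 213.9764397739474 [[-0.0003, -0.9535, -0.3015, 0.0832], [1.0, -0.0004, 0.0005, 0.0008], [-0.0006, -0.3015, 0.9535, -0.1619], [0.0, 0.0, 0.0, 1.0]]
```

View pics/top0.png

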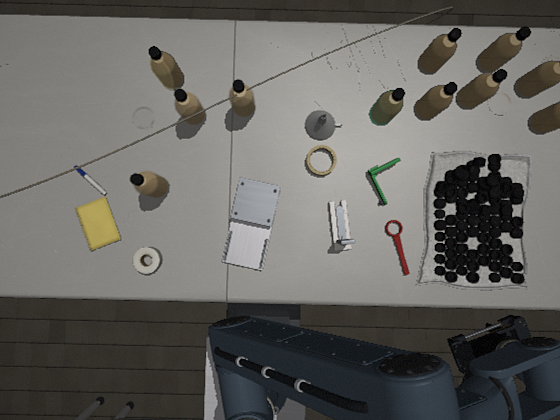

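View pics/side0.png

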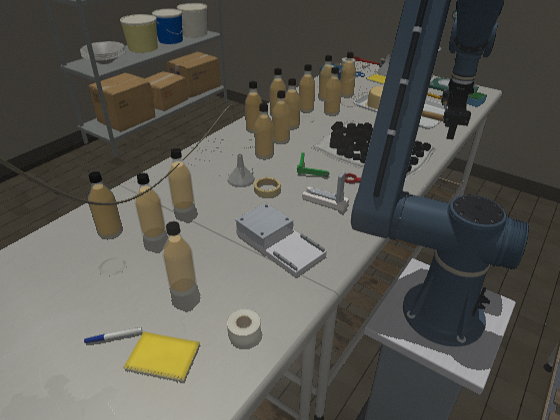

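Top view: the jig lies at about (250,222), guard on the far side with its mouth at about row 222. The white rest with the stop is near (341,225), green look-alike at (382,180). Next I'll zoom in.

Run:
```python
import cv2
b=cv2.imread("pics/top0.png")[170:280,215:365]
cv2.imwrite("pics/topc.png",cv2.resize(b,None,fx=5.3,fy=5.3,interpolation=cv2.INTER_CUBIC)[:600])
```

```text
(no output)
```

View pics/topc.png

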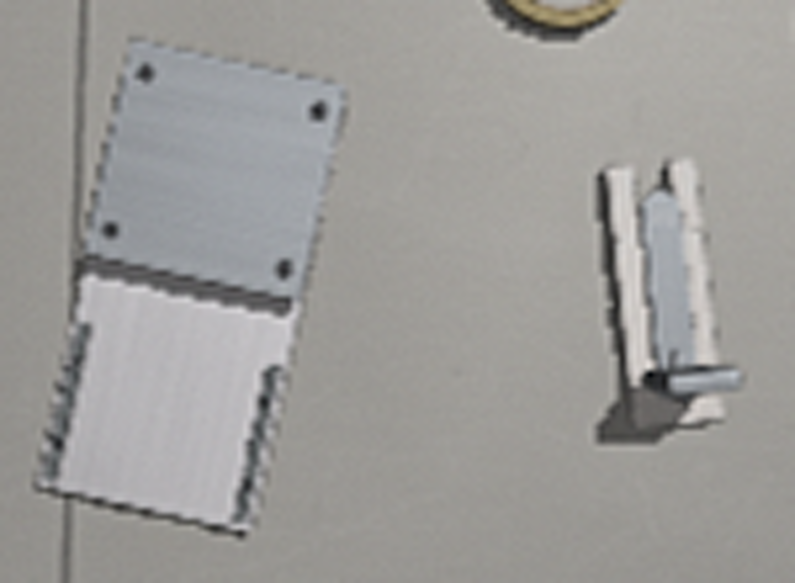

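```bash
cat > h.py <<'E'
import numpy as np
from rig import status, viewer
from scipy.spatial.transform import Rotation as R
def wristpose(c,o):
    T=np.eye(4);T[:3,:3]=R.from_quat(o["tool_rot"]).as_matrix();T[:3,3]=o["position"];return T@c["mount"]
def cast(c,P,uv,z):
    d=P[:3,:3]@np.array([(uv[0]-c["cx"])/c["fx"],(uv[1]-c["cy"])/c["fy"],1]);s=(z-P[2,3])/d[2];return P[:3,3]+s*d
def proj(c,P,X):
    p=np.linalg.inv(P)@np.append(X,1);return np.array([c["fx"]*p[0]/p[2]+c["cx"],c["fy"]*p[1]/p[2]+c["cy"]])
E
python3 - <<'E'
from h import *
c=viewer.camera("top");P=c["pose"]
f=lambda X,Y,z:np.round(cast(c,P,(215+X/5.3-.4,170+Y/5.3-.4),z),4)
h=lambda a,b:np.degrees(np.arctan2(*(b-a)[1::-1]))
r=[f(130,40,.058),f(343,90,.058),f(293,300,.058),f(85,256,.058)]
print("roof",r,"c",np.mean(r,0),[h(r[3],r[0]),h(r[2],r[1]),h(r[1],r[0])-90,h(r[2],r[3])-90])
b=[f(40,487,.02),f(245,531,.02)];print("bedfront",b,np.mean(b,0),h(b[1],b[0])-90)
t=f(662,190,.03);print("armtip",t);print("plate top",f(668,378,.127),f(742,378,.127),"armbase",f(678,370,.03))
rc=[f(603,168,.022),f(690,158,.022),f(722,418,.022)];print("rest",rc,h(rc[2],rc[1]),h(f(720,405,.022),f(692,160,.022)))
E
```

```text
roof [array([0.6536, 0.062 , 0.058 ]), array([ 0.6273, -0.0637,  0.058 ]), array([ 0.5036, -0.0376,  0.058 ]), array([0.5262, 0.0843, 0.058 ])] c [0.577675 0.01125  0.058   ] [np.float64(-9.928427330283604), np.float64(-11.914333418796785), np.float64(-11.817426106609787), np.float64(-10.503258302198489)]
bedfront [array([0.3888, 0.111 , 0.02  ]), array([ 0.3657, -0.012 ,  0.02  ])] [0.37725 0.0495  0.02   ] -10.636529308803205
armtip [ 0.5751 -0.2559  0.03  ]
plate top [ 0.4653 -0.2465  0.127 ] [ 0.4663 -0.2873  0.127 ] armbase [ 0.4681 -0.2672  0.03  ]
rest [array([ 0.588 , -0.2213,  0.022 ]), array([ 0.5953, -0.2736,  0.022 ]), array([ 0.44  , -0.2952,  0.022 ])] 7.918222111374556 7.428063989647589
```

The zoomed view shows the roof corners at (130,40), (343,90), (293,300) and (85,256) in crop pixels, the stop's arm tip at (662,190) and its plate top at (668–742,378). I'll go above the stop.

```bash
cat >> h.py <<'E'
def Rt(yaw): # tool y heading (deg), z down
    a=np.radians(yaw);y=np.array([np.cos(a),np.sin(a),0]);z=np.array([0,0,-1.]);return np.stack([np.cross(y,z),y,z],1)
def delta(p,yaw,q0=None,p0=None):
    o=status.get_obs();R0=R.from_quat(o["tool_rot"]).as_matrix() if q0 is None else q0
    p0=o["position"] if p0 is None else p0
    print("rot",np.round(R.from_matrix(R0.T@Rt(yaw)).as_rotvec(degrees=True),2),"pos",np.round(R0.T@(np.array(p)-p0),4))
E
python3 -c "
from h import *
delta([.465,-.267,.20],7)"
```

```text
rot [-6.000e-02 -6.000e-02 -7.535e+01] pos [ 0.3336 -0.2048  0.0223]
```

{"method": "arm_command", "body": {
  "delta_rot": [
    [0, 0, -7],
    [0, 0, -14],
    [0, 0, -21],
    [0, 0, -28],
    [0, 0, -35],
    [0, 0, -42],
    [0, 0, -49],
    [0, 0, -56],
    [0, 0, -63],
    [0, 0, -70],
    [0, 0, -75.3],
    [0, 0, -75.3]
  ],
  "delta_pos": [
    [0.03, -0.018, 0],
    [0.06, -0.037, 0],
    [0.09, -0.055, 0],
    [0.12, -0.074, 0],
    [0.15, -0.092, 0],
    [0.18, -0.11, 0],
    [0.21, -0.129, 0],
    [0.24, -0.147, 0],
    [0.27, -0.166, 0],
    [0.3, -0.184, 0.01],
    [0.33, -0.203, 0.02],
    [0.334, -0.205, 0.022]
  ],
  "gripper": [-1, -1, -1, -1, -1, -1, -1, -1, -1, -1, -1, -1]
}}

```text
time: 1.2
position: [0.4667, -0.2616, 0.1992]
tool_rot: [0.66, 0.751, 0.001, -0.002]
ft_force: [0.1, -0.2, 0.4]
grip_width: 0.087
grip_force: 0.0
```

Run:
```python
from h import *
import cv2
o=status.get_obs();c=viewer.camera("wrist");cv2.imwrite("pics/w1.png",c["pixels"]);print(o["time"],o["position"],o["tool_rot"],o["ft_force"])
P=wristpose(c,o);print(proj(c,P,[.465,-.267,.127]),proj(c,P,[.576,-.254,.03]))
```

```text
1.2 [ 0.46668508 -0.2616419   0.19916449] [ 0.66027468  0.75102061  0.00117083 -0.00200404] [ 0.11282363 -0.2182961   0.43513923]
[272.79060946 232.78963185] [389.96904036 198.87462371]
```

View pics/w1.png

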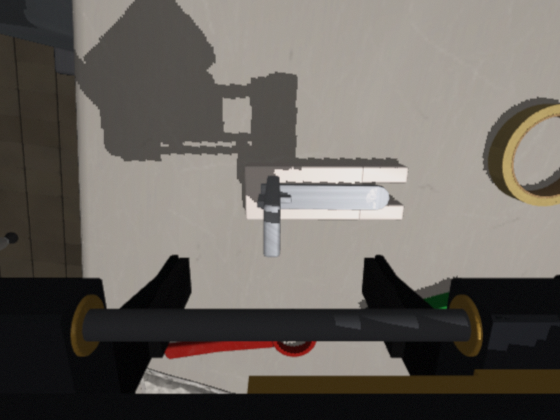

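The wrist view shows the plate's top at columns 264–281, lower edge row 256, and the arm running from (283,197) to its tip at (388,197).

Run:
```python
from h import *
import cv2
o=status.get_obs();c=viewer.camera("wrist");P=wristpose(c,o);im=c["pixels"].astype(int)
g=im.mean(2)
print(g[170:262:3,272].astype(int)); print(g[235,256:290].astype(int))
for u in(300,330,360):print(u,g[178:218,u].astype(int))
print(g[197,375:396].astype(int))
Rw=R.from_quat(o["tool_rot"]).as_matrix();print("yaw",np.degrees(np.arctan2(Rw[1,1],Rw[0,1])))
for n,uv,z in(("pl",(264,235),.127),("pr",(281,235),.127),("pend",(272,256.5),.127),("tip",(388.5,197.5),.03)):print(n,cast(c,P,uv,z))
```

```text
[104  86  55  56  56  58  58  58  57  58  59  75 140 162 117  78  79  79
 170 183 177 179 176 170 173 178 175 174 145 158 159]
[157 159 158 159 160 160 159 148 124 112 129 144 155 162 169 173 178 179
 183 188 193 191 178 156 137 134 157 159 159 158 158 158 158 158]
300 [224 220 177 102  75 114 165 183 186 191 193 189 185 185 185 188 190 193
 192 190 188 187 186 187 187 188 189 189 187 207 221 223 224 223 222 223
 222 221 208 169]
330 [227 224 182 108  81 105 171 197 198 202 203 201 197 196 196 199 202 203
 202 200 200 200 197 198 198 200 200 200 195 188 208 225 227 226 227 227
 227 225 213 173]
360 [227 186 119 100  83  87 166 203 208 212 211 209 207 206 206 208 211 213
 211 208 208 209 208 207 208 209 210 209 210 188 189 209 208 204 205 206
 204 202 192 166]
[213 215 217 217 216 214 212 215 214 213 213 212 211 204 178 115  80  75
  79 100 133]
yaw 7.209657835458159
pl [ 0.45857875 -0.27117     0.127     ]
pr [ 0.47042197 -0.26967203  0.127     ]
pend [ 0.46615403 -0.28678302  0.127     ]
tip [ 0.57380609 -0.25499347  0.03      ]
```

```bash
python3 -c "
from h import *
delta([.464,-.2675,.083],7)"
```

```text
rot [-0.08 -0.07  0.1 ] pos [-0.002  -0.0018  0.1169]
```

{"method": "arm_command", "body": {
  "delta_rot": [
    [0, 0, 0],
    [0, 0, 0],
    [0, 0, 0],
    [0, 0, 0],
    [0, 0, 0],
    [0, 0, 0]
  ],
  "delta_pos": [
    [-0.002, -0.002, 0.025],
    [-0.002, -0.002, 0.05],
    [-0.002, -0.002, 0.075],
    [-0.002, -0.002, 0.1],
    [-0.002, -0.002, 0.115],
    [-0.002, -0.002, 0.115]
  ],
  "gripper": [-1, -1, -1, -1, -1, -1]
}}

```text
time: 1.8
position: [0.4613, -0.2697, 0.0828]
tool_rot: [0.664, 0.748, -0.0, -0.003]
ft_force: [-0.1, 0.2, -0.5]
grip_width: 0.087
grip_force: 0.0
```

```bash
python3 -c "
from h import *
viewer.camera('top');viewer.camera('top')
o=status.get_obs();print(o['position'],o['tool_rot'],o['ft_force'])
delta([.464,-.2675,.083],7)"
```

```text
[ 0.46322437 -0.27075482  0.08557235] [ 6.63760931e-01  7.47944779e-01 -1.47195510e-04 -1.12124629e-04] [-0.24087589  0.37377021  0.29388862]
rot [-0.02  0.   -0.17] pos [0.0031 0.0012 0.0026]
```

{"method": "arm_command", "body": {
  "delta_rot": [
    [0, 0, 0],
    [0, 0, 0],
    [0, 0, 0],
    [0, 0, 0],
    [0, 0, 0],
    [0, 0, 0],
    [0, 0, 0],
    [0, 0, 0],
    [0, 0, 0],
    [0, 0, 0],
    [0, 0, 0],
    [0, 0, 0]
  ],
  "delta_pos": [
    [0.003, 0.001, 0.002],
    [0.003, 0.001, 0.002],
    [0.003, 0.001, 0.002],
    [0.003, 0.001, 0.002],
    [0.003, 0.001, 0.002],
    [0.003, 0.001, 0.002],
    [0.003, 0.001, 0.002],
    [0.003, 0.001, 0.002],
    [0.003, 0.001, 0.002],
    [0.003, 0.001, 0.002],
    [0.003, 0.001, 0.002],
    [0.003, 0.001, 0.002]
  ],
  "gripper": [-1, -1, 1, 1, 1, 1, 1, 1, 1, 1, 1, 1],
  "grip_force": 55
}}

```text
time: 2.9
position: [0.4643, -0.2663, 0.0835]
tool_rot: [0.663, 0.749, -0.0, -0.0]
ft_force: [0.5, 0.3, -0.9]
grip_width: 0.0283
grip_force: 0.0
```

{"method": "arm_command", "body": {
  "delta_rot": [
    [0, 0, 0],
    [0, 0, 0],
    [0, 0, 0],
    [0, 0, 0],
    [0, 0, 0],
    [0, 0, 0]
  ],
  "delta_pos": [
    [0, 0, 0],
    [0, 0, 0],
    [0, 0, 0],
    [0, 0, 0],
    [0, 0, 0],
    [0, 0, 0]
  ],
  "gripper": [1, 1, 1, 1, 1, 1]
}}

```text
time: 3.4
position: [0.4642, -0.2663, 0.0835]
tool_rot: [0.663, 0.749, -0.0, -0.0]
ft_force: [-0.2, -0.1, -0.3]
grip_width: 0.0117
grip_force: 55.0
```

{"method": "arm_command", "body": {
  "delta_rot": [
    [0, 0, 0],
    [0, 0, 0],
    [0, 0, 0],
    [0, 0, 0],
    [0, 0, 0],
    [0, 0, 0]
  ],
  "delta_pos": [
    [0, 0, -0.005],
    [0, 0, -0.02],
    [0, 0, -0.04],
    [0, 0, -0.06],
    [0, 0, -0.075],
    [0, 0, -0.075]
  ],
  "gripper": [1, 1, 1, 1, 1, 1]
}}

```text
time: 3.9
position: [0.4658, -0.2675, 0.1615]
tool_rot: [0.663, 0.749, 0.0, 0.003]
ft_force: [-0.0, -0.0, -1.4]
grip_width: 0.0117
grip_force: 55.0
```

```bash
python3 -c "
from h import *
import cv2
c=viewer.camera('side');cv2.imwrite('pics/s2.png',cv2.resize(c['pixels'][130:280,220:420],None,fx=4,fy=4))
o=status.get_obs();print(o['position'],o['tool_rot'],o['ft_force'],o['moment'])
delta([.397,.046,.16],-11)"
```

```text
[ 0.46510274 -0.26687805  0.15994992] [6.62936281e-01 7.48673529e-01 2.15848607e-05 1.85326142e-03] [-0.36526946 -0.63432472 -3.30093147] [ 0.03845968 -0.07139485 -0.03374375]
rot [ 0.17  0.13 17.95] pos [ 0.3188 -0.0297 -0.001 ]
```

View pics/s2.png

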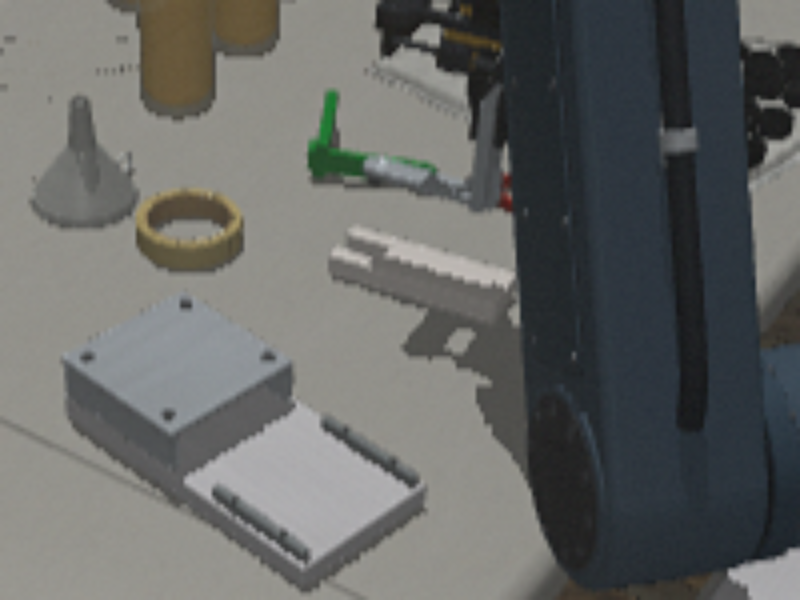

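The side view shows the stop lifted clear and upright in the gripper (plate at about (485,150) in the crop), with the rest empty. Traversing to the jig's front.

{"method": "arm_command", "body": {
  "delta_rot": [
    [0, 0, 1],
    [0, 0, 2.5],
    [0, 0, 4],
    [0, 0, 6],
    [0, 0, 8],
    [0, 0, 10],
    [0, 0, 12],
    [0, 0, 14],
    [0, 0, 16],
    [0, 0, 17.5],
    [0, 0, 18],
    [0, 0, 18]
  ],
  "delta_pos": [
    [0.015, -0.001, 0],
    [0.045, -0.004, 0],
    [0.08, -0.007, 0],
    [0.115, -0.011, 0],
    [0.15, -0.014, 0],
    [0.185, -0.017, 0],
    [0.22, -0.02, 0],
    [0.255, -0.024, 0],
    [0.285, -0.027, 0],
    [0.308, -0.029, 0],
    [0.319, -0.03, 0],
    [0.319, -0.03, 0]
  ],
  "gripper": [1, 1, 1, 1, 1, 1, 1, 1, 1, 1, 1, 1]
}}

```text
time: 4.95
position: [0.3933, 0.0491, 0.1576]
tool_rot: [0.771, 0.637, -0.001, -0.002]
ft_force: [0.2, 0.2, -2.9]
grip_width: 0.0111
grip_force: 55.0
```

Run:
```python
from h import *
import cv2
viewer.camera('top')
o=status.get_obs();c=viewer.camera("wrist");cv2.imwrite("pics/w2.png",c["pixels"])
P=wristpose(c,o);print(o['time'],o['position'],o['tool_rot'],o['ft_force'])
np.save("P.npy",P)
```

```text
5.0 [0.39452943 0.04782456 0.15774796] [ 0.77093992  0.63690652 -0.0009063  -0.00094858] [ 0.4821605  -1.19171887 -1.87086396]
```

View pics/w2.png

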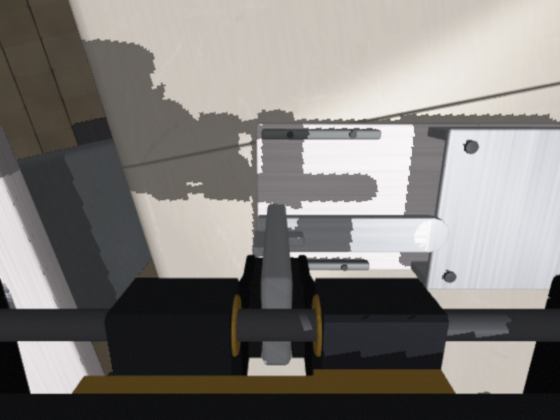

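The wrist view shows the arm tip at (447,235) and the roof's front edge from (449,128) to (429,289), with the fences at about rows 133 and 266.

Run:
```python
from h import *
import cv2
P=np.load("P.npy");c=viewer.camera("wrist");g=cv2.imread("pics/w2.png").astype(int).mean(2).astype(int)
for u in(460,500,540):
    print(u,"top",g[120:134,u],"bot",g[282:296,u])
for u in (330,360,400):
    print(u,"arm",g[208:222,u],g[244:260,u])
for v in(160,200,220,270): print(v,g[v,425:455])
print(g[235,425:455])
for v in (175,200): print(v,"front",g[v,250:265])
```

```text
460 top [100  99  94  94 108 117 103  81  98 147 196 226 232 233] bot [213 212 212 212 211 209 198 191 195 196 196 195 196 195]
500 top [100  99  97  98 111 119 104  86  97 146 196 221 226 227] bot [210 210 211 210 212 211 203 194 195 196 195 196 196 196]
540 top [ 99  99  97  99 111 120 109  90 100 145 190 210 215 214] bot [211 211 211 212 211 211 203 191 190 195 195 195 194 195]
330 arm [239 238 239 241 242 239 204 115  80  82  94 101 101 100] [103 102 103 103 104 103 104 132 208 237 240 241 240 237 196  96]
360 arm [241 240 240 241 243 241 207 117  82 101 158 208 224 223] [218 218 218 218 219 219 216 211 229 240 242 242 233 188 134  92]
400 arm [244 244 243 243 245 244 214 119  82 102 164 218 232 230] [223 224 223 223 224 223 222 199 163 149 194 220 184 133 126 123]
160 [128 127 127 127 128 128 128 127 128 128 129 127 127 127 127 127 119 100
  79 104 145 195 227 234 232 229 229 230 232 231]
200 [122 123 123 122 122 122 123 123 122 122 120 108  81  97 138 184 222 230
 228 223 223 226 229 230 231 229 229 228 228 228]
220 [235 236 239 241 243 244 243 237 238 238 235 231 226 218 209 194 191 201
 214 225 228 228 228 227 227 227 225 224 223 223]
270 [ 75  72  76 101 141 183 208 215 211 209 210 216 218 218 216 217 218 219
 217 210 184 122 109 131 168 182 199 209 213 217]
[246 246 247 246 239 233 233 232 231 230 229 228 229 229 229 229 227 228
 228 228 226 225 222 220 219 220 220 220 220 221]
175 front [101 101 100 101 101  99  97 106 115 121 121 122 122 123 121]
200 front [189 211 185 115 103 101 100 103 116 122 122 122 123 123 127]
```

Run:
```python
from h import *
P=np.load("P.npy");c=viewer.camera("wrist")
o=status.get_obs();Q=R.from_quat(o["tool_rot"]).as_matrix();print("yaw",np.degrees(np.arctan2(Q[1,1],Q[0,1])),o['position'],o['time'])
h=lambda a,b:np.degrees(np.arctan2(*(b-a)[1::-1]))
C=lambda u,v,z:cast(c,P,(u,v),z)
a=C(460,128.5,.058),C(540,128.5,.058);b=C(460,288.5,.058),C(540,288.5,.058)
print("roof sides heading",h(*a),h(*b)); 
e=C(445,160,.058),C(430,270,.058); print("front edge",e,h(e[1],e[0])-90)
zt=.15775-.0535
m=C(340,216,zt),C(400,216,zt);n=C(340,251.5,zt),C(400,251.5,zt)
print("arm",h(*m),h(*n)); w=np.linalg.norm((m[1]-n[1])[:2]);print("arm w",w)
th=np.radians(-11);X=np.array([np.cos(th),np.sin(th)]);Y=np.array([-X[1],X[0]])
T=o["position"][:2]
# in jig-aligned axes about TCP at image time
T=np.array([.39453,.04782])
f=lambda p:np.round([(p[:2]-T)@X,(p[:2]-T)@Y],4)
print("roof left/right",f(a[0]),f(b[0]),"front",f(e[0]),f(e[1]),"arm edges",f(m[1]),f(n[1]),"tip",f(C(446.5,235,zt)))
fb=C(258,180,.02);print("bedfront",f(fb))
```

```text
yaw -11.081616109384047 [0.39627452 0.04609248 0.158203  ] 5.15
roof sides heading -10.884396659824912 -10.837010990865044
front edge (array([0.52415334, 0.06498553, 0.058     ]), array([ 0.50792134, -0.02268409,  0.058     ])) -10.489511137122705
arm -10.860158019861395 -10.849210148716681
arm w 0.024583700888191437
roof left/right [0.1314 0.0641] [ 0.1517 -0.0643] front [0.124  0.0416] [ 0.1248 -0.0476] arm edges [0.0788 0.0132] [ 0.0814 -0.0112] tip [0.1101 0.0004]
bedfront [-0.0155  0.0181]
```

{"method": "arm_command", "body": {
  "delta_rot": [
    [0, 0, 0],
    [0, 0, 0],
    [0, 0, 0],
    [0, 0, 0],
    [0, 0, 0],
    [0, 0, 0]
  ],
  "delta_pos": [
    [0, 0, 0.01],
    [0, 0, 0.025],
    [0, 0, 0.04],
    [0, 0, 0.052],
    [0, 0, 0.057],
    [0, 0, 0.057]
  ],
  "gripper": [1, 1, 1, 1, 1, 1]
}}

```text
time: 5.65
position: [0.3956, 0.046, 0.1006]
tool_rot: [0.772, 0.635, -0.001, -0.001]
ft_force: [-0.1, -0.2, -2.2]
grip_width: 0.0118
grip_force: 55.0
```

Run:
```python
from h import *
import cv2
viewer.camera('top')
o=status.get_obs();c=viewer.camera("side");cv2.imwrite("pics/s3.png",cv2.resize(c["pixels"][180:280,220:340],None,fx=6,fy=6,interpolation=cv2.INTER_CUBIC))
print(o['time'],o['position'],o['ft_force'],o['moment']);delta([.490,.028,.0995],-10.9)
```

```text
5.7 [0.39599467 0.04608015 0.10116263] [ 0.57012274 -0.22034125 -2.30364644] [-0.02706676 -0.00862667 -0.00264518]
rot [ 0.01  0.   -0.22] pos [0.0002 0.0954 0.0021]
```

View pics/s3.png

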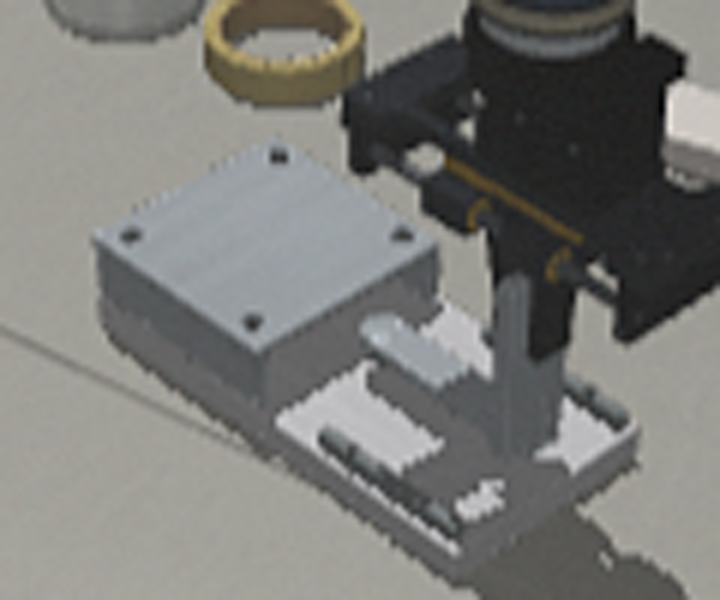

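The side view shows the arm just in front of the guard's mouth (tip at about (385,330) in the crop), low over the bed and centred. Inserting.

{"method": "arm_command", "body": {
  "delta_rot": [
    [0, 0, 0],
    [0, 0, 0],
    [0, 0, 0],
    [0, 0, 0],
    [0, 0, 0],
    [0, 0, 0],
    [0, 0, 0],
    [0, 0, 0],
    [0, 0, 0],
    [0, 0, 0]
  ],
  "delta_pos": [
    [0, 0.005, 0.0015],
    [0, 0.015, 0.0015],
    [0, 0.027, 0.0015],
    [0, 0.04, 0.0015],
    [0, 0.053, 0.0015],
    [0, 0.066, 0.0015],
    [0, 0.079, 0.0015],
    [0, 0.09, 0.0015],
    [0, 0.0955, 0.0015],
    [0, 0.0955, 0.0015]
  ],
  "gripper": [1, 1, 1, 1, 1, 1, 1, 1, 1, 1]
}}

```text
time: 6.58
position: [0.4925, 0.0278, 0.1006]
tool_rot: [0.772, 0.636, 0.001, 0.002]
ft_force: [0.3, 0.5, -3.2]
grip_width: 0.0116
grip_force: 55.0
```

Run:
```python
from h import *
for i in range(4):
    viewer.camera('top');o=status.get_obs();print(o['time'],o['position'],o['ft_force'],o['moment'])
Q=R.from_quat(o["tool_rot"]).as_matrix();print(np.round(Q,4).tolist())
```

```text
6.6333 [0.49067026 0.02822303 0.10035851] [-0.05757072 -0.3807538  -2.14599299] [-0.00904225 -0.00858073 -0.01323216]
6.6833 [0.4894091  0.02851472 0.10015614] [-0.98333777  0.2383546  -1.48284157] [ 0.0197204  -0.04262214 -0.01229431]
6.7333 [0.48878011 0.02865045 0.10005107] [-1.12234489  0.76533942 -2.59010472] [-0.0165015   0.00922811 -0.00058248]
6.7833 [0.48859788 0.02871182 0.10001385] [-0.57032519  0.25992531 -2.60902008] [-0.03366546  0.00296973 -0.01309177]
[[0.1915, 0.9815, -0.0015], [0.9815, -0.1915, 0.0003], [-0.0, -0.0015, -1.0]]
```

```bash
cat > rd.py <<'E'
from h import *
L=[]
for i in range(2):
    viewer.camera('top');L.append(status.get_obs())
m=lambda k:np.mean([o[k] for o in L],0)
X=np.array([.982,-.190]);Y=np.array([.190,.982]);p=m('position');d=p[:2]-[.490,.028];F=m('ft_force');M=m('moment')
print(f"t{L[-1]['time']:.2f} jig xy mm {1e3*d@X:.2f} {1e3*d@Y:.2f} z {1e3*p[2]:.2f} Fz {F[2]:.2f} Fxy {F[:2]@X:.2f} {F[:2]@Y:.2f} My {M[:2]@Y:.3f} Mx {M[:2]@X:.3f}")
E
python3 rd.py
```

```text
t6.88 jig xy mm -1.44 0.45 z 100.01 Fz -2.06 Fxy -0.02 -0.58 My 0.005 Mx 0.014
```

{"method": "arm_command", "body": {
  "delta_rot": [
    [0, 0, 0],
    [0, 0, 0],
    [0, 0, 0]
  ],
  "delta_pos": [
    [0, 0.001, 0.002],
    [0, 0.001, 0.004],
    [0, 0.001, 0.004]
  ],
  "gripper": [1, 1, 1]
}}

```text
time: 7.13
position: [0.4903, 0.0283, 0.0957]
tool_rot: [0.772, 0.636, -0.0, -0.0]
ft_force: [0.5, 0.4, -2.2]
grip_width: 0.0118
grip_force: 55.0
```

```bash
python3 rd.py
```

```text
t7.23 jig xy mm 0.32 0.36 z 95.82 Fz -2.34 Fxy 0.33 0.78 My -0.052 Mx -0.000
```

{"method": "arm_command", "body": {
  "delta_rot": [
    [0, 0, 0],
    [0, 0, 0],
    [0, 0, 0]
  ],
  "delta_pos": [
    [0, 0, 0.001],
    [0, 0, 0.001],
    [0, 0, 0.001]
  ],
  "gripper": [1, 1, 1]
}}

```text
time: 7.48
position: [0.4906, 0.0283, 0.095]
tool_rot: [0.772, 0.636, -0.0, -0.0]
ft_force: [0.2, -0.3, -1.6]
grip_width: 0.0119
grip_force: 55.0
```

```bash
python3 rd.py
```

```text
t7.58 jig xy mm 0.58 0.36 z 95.05 Fz -2.09 Fxy 0.13 0.10 My -0.043 Mx -0.016
```

{"method": "arm_command", "body": {
  "delta_rot": [
    [0, 0, 0],
    [0, 0, 0],
    [0, 0, 0]
  ],
  "delta_pos": [
    [0, 0, 0.001],
    [0, 0, 0.001],
    [0, 0, 0.001]
  ],
  "gripper": [1, 1, 1]
}}

```text
time: 7.83
position: [0.4908, 0.0282, 0.0941]
tool_rot: [0.772, 0.636, 0.0, 0.0]
ft_force: [0.6, 0.1, -1.3]
grip_width: 0.0116
grip_force: 55.0
```

```bash
python3 rd.py
```

```text
t7.93 jig xy mm 0.72 0.39 z 94.09 Fz -1.88 Fxy 0.49 -0.06 My -0.087 Mx -0.052
```

{"method": "arm_command", "body": {
  "delta_rot": [
    [0, 0, 0],
    [0, 0, 0],
    [0, 0, 0]
  ],
  "delta_pos": [
    [0, 0, 0.001],
    [0, 0, 0.001],
    [0, 0, 0.001]
  ],
  "gripper": [1, 1, 1]
}}

```text
time: 8.18
position: [0.4908, 0.0283, 0.0932]
tool_rot: [0.772, 0.636, 0.0, 0.0]
ft_force: [-1.0, -0.4, -0.7]
grip_width: 0.0114
grip_force: 55.0
```

```bash
python3 rd.py
```

```text
t8.28 jig xy mm 0.67 0.39 z 93.16 Fz -0.56 Fxy -0.95 0.19 My -0.145 Mx 0.026
```

{"method": "arm_command", "body": {
  "delta_rot": [
    [0, 0, 0],
    [0, 0, 0],
    [0, 0, 0]
  ],
  "delta_pos": [
    [0, 0, 0.001],
    [0, 0, 0.001],
    [0, 0, 0.001]
  ],
  "gripper": [1, 1, 1]
}}

```text
time: 8.53
position: [0.4907, 0.0282, 0.0921]
tool_rot: [0.772, 0.636, 0.0, 0.0]
ft_force: [-0.1, -0.7, 0.4]
grip_width: 0.0118
grip_force: 55.0
```

```bash
python3 rd.py
```

```text
t8.63 jig xy mm 0.68 0.38 z 92.10 Fz 0.89 Fxy -0.78 -0.20 My -0.182 Mx -0.018
```

Run:
```python
import numpy as np
b=4/(2*np.pi);th=3.0;P=[(0,0)]
while b*th<14:
    P.append((b*th*np.cos(th),b*th*np.sin(th)));th+=4/np.hypot(b*th,b)
P=np.round(np.array(P)*2)/2
D=np.diff(P,axis=0)
for i in range(len(D)):print(i+1,"pt xy",P[i+1],"tool d(x,y)",D[i][::-1])
```

```text
1 pt xy [-2.   0.5] tool d(x,y) [ 0.5 -2. ]
2 pt xy [ 1. -3.] tool d(x,y) [-3.5  3. ]
3 pt xy [ 4. -0.] tool d(x,y) [3. 3.]
4 pt xy [2.5 3.5] tool d(x,y) [ 3.5 -1.5]
5 pt xy [-1.  5.] tool d(x,y) [ 1.5 -3.5]
6 pt xy [-4.5  3. ] tool d(x,y) [-2.  -3.5]
7 pt xy [-6. -1.] tool d(x,y) [-4.  -1.5]
8 pt xy [-4.5 -4.5] tool d(x,y) [-3.5  1.5]
9 pt xy [-1. -7.] tool d(x,y) [-2.5  3.5]
10 pt xy [ 3.  -6.5] tool d(x,y) [0.5 4. ]
11 pt xy [ 6.  -4.5] tool d(x,y) [2. 3.]
12 pt xy [ 8.  -0.5] tool d(x,y) [4. 2.]
13 pt xy [7.5 3.5] tool d(x,y) [ 4.  -0.5]
14 pt xy [5.5 6.5] tool d(x,y) [ 3. -2.]
15 pt xy [2.  8.5] tool d(x,y) [ 2.  -3.5]
16 pt xy [-2.  9.] tool d(x,y) [ 0.5 -4. ]
17 pt xy [-6.   7.5] tool d(x,y) [-1.5 -4. ]
18 pt xy [-8.5  4.5] tool d(x,y) [-3.  -2.5]
19 pt xy [-10.    0.5] tool d(x,y) [-4.  -1.5]
20 pt xy [-9.5 -3.5] tool d(x,y) [-4.   0.5]
21 pt xy [-8. -7.] tool d(x,y) [-3.5  1.5]
22 pt xy [-4.5 -9.5] tool d(x,y) [-2.5  3.5]
23 pt xy [ -1. -11.] tool d(x,y) [-1.5  3.5]
24 pt xy [  3.  -10.5] tool d(x,y) [0.5 4. ]
25 pt xy [ 7. -9.] tool d(x,y) [1.5 4. ]
26 pt xy [ 9.5 -6.5] tool d(x,y) [2.5 2.5]
27 pt xy [11.5 -3. ] tool d(x,y) [3.5 2. ]
28 pt xy [12.  1.] tool d(x,y) [4.  0.5]
29 pt xy [11.  5.] tool d(x,y) [ 4. -1.]
30 pt xy [9.  8.5] tool d(x,y) [ 3.5 -2. ]
31 pt xy [ 6. 11.] tool d(x,y) [ 2.5 -3. ]
32 pt xy [ 2.5 12.5] tool d(x,y) [ 1.5 -3.5]
33 pt xy [-1.5 13. ] tool d(x,y) [ 0.5 -4. ]
34 pt xy [-5.5 12. ] tool d(x,y) [-1. -4.]
35 pt xy [-9. 10.] tool d(x,y) [-2.  -3.5]
36 pt xy [-11.5   7. ] tool d(x,y) [-3.  -2.5]
37 pt xy [-13.5   3.5] tool d(x,y) [-3.5 -2. ]
```

{"method": "arm_command", "body": {
  "delta_rot": [
    [0, 0, 0],
    [0, 0, 0]
  ],
  "delta_pos": [
    [0, 0, -0.0005],
    [0, 0, -0.0005]
  ],
  "gripper": [1, 1]
}}

```text
time: 8.8
position: [0.4907, 0.0282, 0.0926]
tool_rot: [0.772, 0.636, 0.0, 0.0]
ft_force: [-0.8, -0.1, 0.1]
grip_width: 0.0117
grip_force: 55.0
```

```bash
python3 rd.py
```

```text
t8.90 jig xy mm 0.69 0.37 z 92.60 Fz 0.84 Fxy 0.08 0.05 My -0.210 Mx -0.003
```

{"method": "arm_command", "body": {
  "delta_rot": [
    [0, 0, 0],
    [0, 0, 0],
    [0, 0, 0]
  ],
  "delta_pos": [
    [0.0003, -0.001, 0],
    [0.0005, -0.002, 0],
    [0.0005, -0.002, 0]
  ],
  "gripper": [1, 1, 1]
}}

```text
time: 9.15
position: [0.4895, 0.029, 0.0927]
tool_rot: [0.772, 0.636, 0.001, 0.001]
ft_force: [1.2, -0.6, 0.2]
grip_width: 0.0117
grip_force: 55.0
```

```bash
python3 rd.py
```

```text
t9.25 jig xy mm -0.68 0.88 z 92.75 Fz 0.49 Fxy 1.21 -0.42 My -0.612 Mx -0.079
```

{"method": "arm_command", "body": {
  "delta_rot": [
    [0, 0, 0],
    [0, 0, 0],
    [0, 0, 0]
  ],
  "delta_pos": [
    [-0.002, 0.001, 0],
    [-0.0035, 0.003, 0],
    [-0.0035, 0.003, 0]
  ],
  "gripper": [1, 1, 1]
}}

```text
time: 9.5
position: [0.4902, 0.0252, 0.0923]
tool_rot: [0.772, 0.636, -0.001, -0.001]
ft_force: [0.3, 0.9, 0.2]
grip_width: 0.0115
grip_force: 55.0
```

```bash
python3 rd.py
```

```text
t9.60 jig xy mm 0.71 -2.66 z 92.33 Fz 0.06 Fxy -1.32 0.78 My -0.038 Mx 0.204
```

{"method": "arm_command", "body": {
  "delta_rot": [
    [0, 0, 0],
    [0, 0, 0],
    [0, 0, 0]
  ],
  "delta_pos": [
    [0.001, 0.002, 0],
    [0.003, 0.003, 0],
    [0.003, 0.003, 0]
  ],
  "gripper": [1, 1, 1]
}}

```text
time: 9.85
position: [0.4946, 0.0275, 0.0925]
tool_rot: [0.772, 0.636, -0.0, -0.0]
ft_force: [-1.2, -0.3, -0.2]
grip_width: 0.0119
grip_force: 55.0
```

```bash
python3 rd.py
```

```text
t9.95 jig xy mm 4.63 0.39 z 92.49 Fz 0.49 Fxy -1.20 -0.22 My -0.029 Mx -0.175
```

{"method": "arm_command", "body": {
  "delta_rot": [
    [0, 0, 0],
    [0, 0, 0],
    [0, 0, 0]
  ],
  "delta_pos": [
    [0.002, 0, 0],
    [0.0035, -0.0015, 0],
    [0.0035, -0.0015, 0]
  ],
  "gripper": [1, 1, 1]
}}

```text
time: 10.2
position: [0.4947, 0.0313, 0.0928]
tool_rot: [0.772, 0.636, 0.001, 0.001]
ft_force: [0.6, -0.7, 0.3]
grip_width: 0.0118
grip_force: 55.0
```

```bash
python3 rd.py
```

```text
t10.30 jig xy mm 3.96 4.06 z 92.78 Fz -0.63 Fxy 1.62 -0.27 My -0.480 Mx -0.137
```

{"method": "arm_command", "body": {
  "delta_rot": [
    [0, 0, 0],
    [0, 0, 0],
    [0, 0, 0]
  ],
  "delta_pos": [
    [0.001, -0.0015, 0],
    [0.0015, -0.0035, 0],
    [0.0015, -0.0035, 0]
  ],
  "gripper": [1, 1, 1]
}}

```text
time: 10.55
position: [0.4906, 0.0336, 0.0926]
tool_rot: [0.772, 0.636, 0.0, 0.0]
ft_force: [2.1, -0.9, 0.4]
grip_width: 0.0117
grip_force: 55.0
```

```bash
python3 rd.py
```

```text
t10.65 jig xy mm -0.50 5.54 z 92.62 Fz 0.18 Fxy 1.04 -0.01 My -0.505 Mx 0.007
```

{"method": "arm_command", "body": {
  "delta_rot": [
    [0, 0, 0],
    [0, 0, 0],
    [0, 0, 0]
  ],
  "delta_pos": [
    [-0.0005, -0.002, 0],
    [-0.002, -0.0035, 0],
    [-0.002, -0.0035, 0]
  ],
  "gripper": [1, 1, 1]
}}

```text
time: 10.9
position: [0.4863, 0.0321, 0.0925]
tool_rot: [0.772, 0.636, -0.0, -0.0]
ft_force: [0.7, -0.7, 0.9]
grip_width: 0.0116
grip_force: 55.0
```

```bash
python3 rd.py
```

```text
t11.00 jig xy mm -4.43 3.35 z 92.50 Fz 0.58 Fxy 0.82 0.68 My -0.431 Mx 0.110
```

{"method": "arm_command", "body": {
  "delta_rot": [
    [0, 0, 0],
    [0, 0, 0],
    [0, 0, 0]
  ],
  "delta_pos": [
    [-0.002, -0.001, 0],
    [-0.004, -0.0015, 0],
    [-0.004, -0.0015, 0]
  ],
  "gripper": [1, 1, 1]
}}

```text
time: 11.25
position: [0.4839, 0.0283, 0.0924]
tool_rot: [0.772, 0.636, -0.0, -0.0]
ft_force: [0.2, 0.6, 0.5]
grip_width: 0.0116
grip_force: 55.0
```

```bash
python3 rd.py
```

```text
t11.35 jig xy mm -6.01 -0.78 z 92.44 Fz 0.51 Fxy -0.15 1.31 My -0.246 Mx 0.146
```

{"method": "arm_command", "body": {
  "delta_rot": [
    [0, 0, 0],
    [0, 0, 0],
    [0, 0, 0]
  ],
  "delta_pos": [
    [-0.002, 0.0005, 0],
    [-0.0035, 0.0015, 0],
    [-0.0035, 0.0015, 0]
  ],
  "gripper": [1, 1, 1]
}}

```text
time: 11.6
position: [0.4847, 0.0246, 0.0924]
tool_rot: [0.772, 0.636, -0.001, -0.001]
ft_force: [-0.7, 0.8, -0.3]
grip_width: 0.0117
grip_force: 55.0
```

```bash
python3 rd.py
```

```text
t11.70 jig xy mm -4.54 -4.29 z 92.40 Fz 0.28 Fxy -1.16 0.60 My -0.047 Mx 0.168
```

{"method": "arm_command", "body": {
  "delta_rot": [
    [0, 0, 0],
    [0, 0, 0],
    [0, 0, 0]
  ],
  "delta_pos": [
    [-0.0015, 0.0015, 0],
    [-0.0025, 0.0035, 0],
    [-0.0025, 0.0035, 0]
  ],
  "gripper": [1, 1, 1]
}}

```text
time: 11.95
position: [0.4885, 0.0212, 0.0925]
tool_rot: [0.772, 0.636, -0.0, 0.0]
ft_force: [-1.4, 0.5, -0.6]
grip_width: 0.0116
grip_force: 55.0
```

```bash
python3 rd.py
```

```text
t12.05 jig xy mm -0.20 -6.86 z 92.52 Fz 0.13 Fxy -1.30 0.17 My -0.015 Mx 0.023
```

{"method": "arm_command", "body": {
  "delta_rot": [
    [0, 0, 0],
    [0, 0, 0],
    [0, 0, 0]
  ],
  "delta_pos": [
    [0, 0.002, 0],
    [0.0005, 0.004, 0],
    [0.0005, 0.004, 0]
  ],
  "gripper": [1, 1, 1]
}}

```text
time: 12.3
position: [0.4929, 0.0212, 0.0926]
tool_rot: [0.772, 0.636, 0.0, 0.0]
ft_force: [-0.7, -0.2, -0.3]
grip_width: 0.0114
grip_force: 55.0
```

```bash
python3 rd.py
```

```text
t12.40 jig xy mm 4.08 -6.16 z 92.58 Fz 0.20 Fxy -0.75 -0.66 My -0.048 Mx -0.098
```

{"method": "arm_command", "body": {
  "delta_rot": [
    [0, 0, 0],
    [0, 0, 0],
    [0, 0, 0]
  ],
  "delta_pos": [
    [0.001, 0.002, 0],
    [0.002, 0.003, 0],
    [0.002, 0.003, 0]
  ],
  "gripper": [1, 1, 1]
}}

```text
time: 12.65
position: [0.4961, 0.0227, 0.0926]
tool_rot: [0.772, 0.636, 0.0, 0.0]
ft_force: [0.2, -1.1, 0.7]
grip_width: 0.0117
grip_force: 55.0
```

```bash
python3 rd.py
```

```text
t12.75 jig xy mm 7.03 -4.09 z 92.61 Fz 0.09 Fxy -0.56 -0.28 My -0.069 Mx -0.190
```

{"method": "arm_command", "body": {
  "delta_rot": [
    [0, 0, 0],
    [0, 0, 0],
    [0, 0, 0]
  ],
  "delta_pos": [
    [0.002, 0.001, 0],
    [0.004, 0.002, 0],
    [0.004, 0.002, 0]
  ],
  "gripper": [1, 1, 1]
}}

```text
time: 13.0
position: [0.4989, 0.0264, 0.0926]
tool_rot: [0.772, 0.636, 0.0, 0.0]
ft_force: [-1.3, -0.3, 0.1]
grip_width: 0.0113
grip_force: 55.0
```

```bash
python3 rd.py
```

```text
t13.10 jig xy mm 9.03 0.05 z 92.63 Fz -0.10 Fxy -0.08 -0.06 My -0.238 Mx -0.142
```

{"method": "arm_command", "body": {
  "delta_rot": [
    [0, 0, 0],
    [0, 0, 0],
    [0, 0, 0]
  ],
  "delta_pos": [
    [0.002, 0, 0],
    [0.004, -0.0005, 0],
    [0.004, -0.0005, 0]
  ],
  "gripper": [1, 1, 1]
}}

```text
time: 13.35
position: [0.4992, 0.0305, 0.0927]
tool_rot: [0.772, 0.636, 0.0, 0.0]
ft_force: [-0.3, -0.6, -0.0]
grip_width: 0.0117
grip_force: 55.0
```

```bash
python3 rd.py
```

```text
t13.45 jig xy mm 8.56 4.06 z 92.67 Fz -0.26 Fxy 0.57 -0.53 My -0.433 Mx -0.131
```

{"method": "arm_command", "body": {
  "delta_rot": [
    [0, 0, 0],
    [0, 0, 0],
    [0, 0, 0]
  ],
  "delta_pos": [
    [0.0015, -0.001, 0],
    [0.003, -0.002, 0],
    [0.003, -0.002, 0]
  ],
  "gripper": [1, 1, 1]
}}

```text
time: 13.7
position: [0.4974, 0.0338, 0.0926]
tool_rot: [0.772, 0.636, 0.0, 0.0]
ft_force: [0.8, -0.6, 0.1]
grip_width: 0.0119
grip_force: 55.0
```

```bash
python3 rd.py
```

```text
t13.80 jig xy mm 6.17 7.09 z 92.61 Fz -0.14 Fxy 0.62 -0.86 My -0.487 Mx -0.076
```

{"method": "arm_command", "body": {
  "delta_rot": [
    [0, 0, 0],
    [0, 0, 0],
    [0, 0, 0]
  ],
  "delta_pos": [
    [0.001, -0.0015, 0],
    [0.002, -0.0035, 0],
    [0.002, -0.0035, 0]
  ],
  "gripper": [1, 1, 1]
}}

```text
time: 14.05
position: [0.4938, 0.0365, 0.0926]
tool_rot: [0.772, 0.636, -0.0, -0.0]
ft_force: [0.3, -0.6, 0.8]
grip_width: 0.0116
grip_force: 55.0
```

```bash
python3 rd.py
```

```text
t14.15 jig xy mm 2.24 9.05 z 92.55 Fz -0.10 Fxy 0.10 -0.48 My -0.431 Mx 0.019
```

{"method": "arm_command", "body": {
  "delta_rot": [
    [0, 0, 0],
    [0, 0, 0],
    [0, 0, 0]
  ],
  "delta_pos": [
    [0, -0.002, 0],
    [0.0005, -0.004, 0],
    [0.0005, -0.004, 0]
  ],
  "gripper": [1, 1, 1]
}}

```text
time: 14.4
position: [0.4899, 0.0376, 0.0925]
tool_rot: [0.772, 0.636, -0.0, -0.0]
ft_force: [0.5, -0.2, 0.8]
grip_width: 0.0118
grip_force: 55.0
```

```bash
python3 rd.py
```

```text
t14.50 jig xy mm -1.87 9.43 z 92.54 Fz 0.35 Fxy 0.65 -0.11 My -0.498 Mx -0.021
```

{"method": "arm_command", "body": {
  "delta_rot": [
    [0, 0, 0],
    [0, 0, 0],
    [0, 0, 0]
  ],
  "delta_pos": [
    [-0.0005, -0.002, 0],
    [-0.0015, -0.004, 0],
    [-0.0015, -0.004, 0]
  ],
  "gripper": [1, 1, 1]
}}

```text
time: 14.75
position: [0.4856, 0.0368, 0.0925]
tool_rot: [0.772, 0.636, -0.0, -0.0]
ft_force: [0.7, -0.5, 0.4]
grip_width: 0.0117
grip_force: 55.0
```

```bash
python3 rd.py
```

```text
t14.85 jig xy mm -5.97 7.82 z 92.50 Fz 0.39 Fxy 1.12 0.01 My -0.407 Mx 0.053
```

{"method": "arm_command", "body": {
  "delta_rot": [
    [0, 0, 0],
    [0, 0, 0],
    [0, 0, 0]
  ],
  "delta_pos": [
    [-0.0015, -0.0015, 0],
    [-0.003, -0.0025, 0],
    [-0.003, -0.0025, 0]
  ],
  "gripper": [1, 1, 1]
}}

```text
time: 15.1
position: [0.4814, 0.0343, 0.0922]
tool_rot: [0.772, 0.636, -0.001, -0.001]
ft_force: [-0.2, -0.3, -1.8]
grip_width: 0.0118
grip_force: 55.0
```

```bash
python3 rd.py
```

```text
t15.20 jig xy mm -9.57 4.65 z 92.06 Fz -2.36 Fxy -0.08 0.27 My 0.011 Mx -0.043
```

{"method": "arm_command", "body": {
  "delta_rot": [
    [0, 0, 0],
    [0, 0, 0],
    [0, 0, 0]
  ],
  "delta_pos": [
    [-0.002, -0.001, 0],
    [-0.004, -0.0015, 0],
    [-0.004, -0.0015, 0]
  ],
  "gripper": [1, 1, 1]
}}

```text
time: 15.45
position: [0.4802, 0.0305, 0.0923]
tool_rot: [0.772, 0.636, -0.0, -0.001]
ft_force: [-1.2, 0.6, -1.5]
grip_width: 0.0117
grip_force: 55.0
```

```bash
python3 rd.py
```

```text
t15.55 jig xy mm -9.89 0.75 z 92.41 Fz -1.95 Fxy -0.25 0.74 My 0.040 Mx 0.045
```

{"method": "arm_command", "body": {
  "delta_rot": [
    [0, 0, 0],
    [0, 0, 0],
    [0, 0, 0]
  ],
  "delta_pos": [
    [-0.002, 0, 0],
    [-0.004, 0.0005, 0],
    [-0.004, 0.0005, 0]
  ],
  "gripper": [1, 1, 1]
}}

```text
time: 15.8
position: [0.4801, 0.0276, 0.0925]
tool_rot: [0.772, 0.636, 0.0, -0.001]
ft_force: [-0.5, 5.7, -0.9]
grip_width: 0.0117
grip_force: 55.2
```

```bash
python3 rd.py
```

```text
t15.90 jig xy mm -9.61 -2.11 z 92.58 Fz -0.95 Fxy -1.38 6.53 My 0.108 Mx 1.498
```

{"method": "arm_command", "body": {
  "delta_rot": [
    [0, 0, 0],
    [0, 0, 0],
    [0, 0, 0]
  ],
  "delta_pos": [
    [-0.002, 0.0005, 0],
    [-0.0035, 0.0015, 0],
    [-0.0035, 0.0015, 0]
  ],
  "gripper": [1, 1, 1]
}}

```text
time: 16.15
position: [0.4817, 0.023, 0.0928]
tool_rot: [0.772, 0.636, 0.0, 0.0]
ft_force: [-0.1, 0.8, 0.4]
grip_width: 0.0117
grip_force: 55.0
```

```bash
python3 rd.py
```

```text
t16.25 jig xy mm -7.10 -6.65 z 92.78 Fz 0.54 Fxy -0.59 1.72 My -0.085 Mx 0.285
```

{"method": "arm_command", "body": {
  "delta_rot": [
    [0, 0, 0],
    [0, 0, 0],
    [0, 0, 0]
  ],
  "delta_pos": [
    [-0.0015, 0.0015, 0],
    [-0.0025, 0.0035, 0],
    [-0.0025, 0.0035, 0]
  ],
  "gripper": [1, 1, 1]
}}

```text
time: 16.5
position: [0.4849, 0.0192, 0.0927]
tool_rot: [0.772, 0.636, 0.0, 0.0]
ft_force: [-0.9, 0.4, 0.1]
grip_width: 0.0114
grip_force: 55.0
```

```bash
python3 rd.py
```

```text
t16.60 jig xy mm -3.40 -9.52 z 92.63 Fz 0.53 Fxy 0.02 -0.27 My -0.111 Mx 0.007
```

{"method": "arm_command", "body": {
  "delta_rot": [
    [0, 0, 0],
    [0, 0, 0],
    [0, 0, 0]
  ],
  "delta_pos": [
    [-0.0005, 0.0015, 0],
    [-0.0015, 0.0035, 0],
    [-0.0015, 0.0035, 0]
  ],
  "gripper": [1, 1, 1]
}}

```text
time: 16.85
position: [0.4878, 0.0174, 0.0925]
tool_rot: [0.772, 0.636, 0.0, 0.0]
ft_force: [-0.3, 0.2, 0.4]
grip_width: 0.0118
grip_force: 55.0
```

```bash
python3 rd.py
```

```text
t16.95 jig xy mm -0.14 -10.77 z 92.55 Fz 0.05 Fxy -0.91 0.03 My -0.048 Mx 0.010
```

The pin dropped near (-9.7, 2.7) mm: free at y = 4.65 and 0.75, with a wall at -2.1. Going back there.

{"method": "arm_command", "body": {
  "delta_rot": [
    [0, 0, 0],
    [0, 0, 0],
    [0, 0, 0],
    [0, 0, 0],
    [0, 0, 0],
    [0, 0, 0],
    [0, 0, 0]
  ],
  "delta_pos": [
    [0.0025, -0.002, 0],
    [0.005, -0.004, 0],
    [0.0075, -0.006, 0],
    [0.01, -0.008, 0],
    [0.012, -0.009, 0],
    [0.0135, -0.0095, 0],
    [0.0135, -0.0095, 0]
  ],
  "gripper": [1, 1, 1, 1, 1, 1, 1]
}}

```text
time: 17.53
position: [0.4796, 0.0335, 0.0922]
tool_rot: [0.772, 0.636, -0.001, -0.001]
ft_force: [0.5, 0.1, -2.3]
grip_width: 0.0118
grip_force: 55.0
```

```bash
python3 rd.py; python3 rd.py
```

```text
t17.63 jig xy mm -10.73 3.16 z 92.24 Fz -1.75 Fxy -0.11 -0.52 My -0.013 Mx 0.017
t17.73 jig xy mm -10.27 2.95 z 92.34 Fz -2.43 Fxy 0.21 0.45 My -0.003 Mx -0.002
```

{"method": "arm_command", "body": {
  "delta_rot": [
    [0, 0, 0],
    [0, 0, 0],
    [0, 0, 0]
  ],
  "delta_pos": [
    [0, 0, 0.0005],
    [0, 0, 0.001],
    [0, 0, 0.001]
  ],
  "gripper": [1, 1, 1]
}}

```text
time: 17.98
position: [0.4807, 0.0327, 0.0914]
tool_rot: [0.772, 0.636, -0.0, -0.0]
ft_force: [-0.6, -0.8, -2.6]
grip_width: 0.0116
grip_force: 55.0
```

```bash
python3 rd.py
```

```text
t18.08 jig xy mm -9.96 2.82 z 91.48 Fz -1.89 Fxy -0.06 0.02 My -0.029 Mx -0.020
```

{"method": "arm_command", "body": {
  "delta_rot": [
    [0, 0, 0],
    [0, 0, 0],
    [0, 0, 0]
  ],
  "delta_pos": [
    [0, 0, 0.0005],
    [0, 0, 0.001],
    [0, 0, 0.001]
  ],
  "gripper": [1, 1, 1]
}}

```text
time: 18.33
position: [0.4807, 0.0327, 0.0905]
tool_rot: [0.772, 0.636, -0.0, -0.0]
ft_force: [-0.5, 0.1, -1.9]
grip_width: 0.0118
grip_force: 55.0
```

```bash
python3 rd.py
```

```text
t18.43 jig xy mm -9.98 2.89 z 90.50 Fz -1.90 Fxy -0.88 0.21 My 0.015 Mx 0.020
```

{"method": "arm_command", "body": {
  "delta_rot": [
    [0, 0, 0],
    [0, 0, 0],
    [0, 0, 0]
  ],
  "delta_pos": [
    [0, 0, 0.001],
    [0, 0, 0.002],
    [0, 0, 0.002]
  ],
  "gripper": [1, 1, 1]
}}

```text
time: 18.68
position: [0.4807, 0.0327, 0.0884]
tool_rot: [0.772, 0.636, -0.0, -0.0]
ft_force: [-0.3, 0.3, -2.0]
grip_width: 0.0116
grip_force: 55.0
```

```bash
python3 rd.py
```

```text
t18.78 jig xy mm -10.03 2.89 z 88.45 Fz -2.02 Fxy 0.56 -0.27 My -0.025 Mx 0.007
```

{"method": "arm_command", "body": {
  "delta_rot": [
    [0, 0, 0],
    [0, 0, 0],
    [0, 0, 0]
  ],
  "delta_pos": [
    [0, 0, 0.001],
    [0, 0, 0.002],
    [0, 0, 0.002]
  ],
  "gripper": [1, 1, 1]
}}

```text
time: 19.03
position: [0.4807, 0.0327, 0.0864]
tool_rot: [0.772, 0.636, -0.0, -0.0]
ft_force: [0.2, 0.3, -1.9]
grip_width: 0.0115
grip_force: 55.0
```

```bash
python3 rd.py
```

```text
t19.13 jig xy mm -10.02 2.89 z 86.45 Fz -1.75 Fxy 0.89 -0.54 My -0.017 Mx 0.018
```

{"method": "arm_command", "body": {
  "delta_rot": [
    [0, 0, 0],
    [0, 0, 0],
    [0, 0, 0]
  ],
  "delta_pos": [
    [0, 0, 0.001],
    [0, 0, 0.002],
    [0, 0, 0.002]
  ],
  "gripper": [1, 1, 1]
}}

```text
time: 19.38
position: [0.4807, 0.0327, 0.0844]
tool_rot: [0.772, 0.636, -0.0, -0.0]
ft_force: [0.0, -0.6, -1.8]
grip_width: 0.0117
grip_force: 55.0
```

```bash
python3 rd.py
```

```text
t19.48 jig xy mm -10.01 2.89 z 84.45 Fz -2.74 Fxy 0.81 0.36 My -0.032 Mx -0.021
```

Free all the way. Next I'll lower in fine steps to find the bed.

{"method": "arm_command", "body": {
  "delta_rot": [
    [0, 0, 0],
    [0, 0, 0],
    [0, 0, 0]
  ],
  "delta_pos": [
    [0, 0, 0.001],
    [0, 0, 0.002],
    [0, 0, 0.002]
  ],
  "gripper": [1, 1, 1]
}}

```text
time: 19.73
position: [0.4807, 0.0328, 0.0824]
tool_rot: [0.772, 0.636, -0.0, -0.0]
ft_force: [0.3, 0.1, -2.6]
grip_width: 0.0117
grip_force: 55.0
```

```bash
python3 rd.py
```

```text
t19.83 jig xy mm -10.01 2.89 z 82.46 Fz -2.03 Fxy 0.09 -0.32 My 0.005 Mx -0.018
```

{"method": "arm_command", "body": {
  "delta_rot": [
    [0, 0, 0],
    [0, 0, 0],
    [0, 0, 0]
  ],
  "delta_pos": [
    [0, 0, 0.0005],
    [0, 0, 0.0005],
    [0, 0, 0.0005]
  ],
  "gripper": [1, 1, 1]
}}

```text
time: 20.08
position: [0.4808, 0.0327, 0.0821]
tool_rot: [0.772, 0.636, -0.0, 0.0]
ft_force: [0.7, -0.5, -2.5]
grip_width: 0.0118
grip_force: 55.0
```

```bash
python3 rd.py
```

```text
t20.18 jig xy mm -9.91 2.88 z 82.05 Fz -2.37 Fxy -0.32 -0.23 My -0.048 Mx -0.001
```

{"method": "arm_command", "body": {
  "delta_rot": [
    [0, 0, 0],
    [0, 0, 0],
    [0, 0, 0]
  ],
  "delta_pos": [
    [0, 0, 0.0003],
    [0, 0, 0.0003],
    [0, 0, 0.0003]
  ],
  "gripper": [1, 1, 1]
}}

```text
time: 20.43
position: [0.4808, 0.0327, 0.0817]
tool_rot: [0.772, 0.636, -0.0, -0.0]
ft_force: [-0.1, 0.2, -2.4]
grip_width: 0.0117
grip_force: 55.0
```

```bash
python3 rd.py
```

```text
t20.53 jig xy mm -9.93 2.89 z 81.76 Fz -2.45 Fxy -0.30 0.27 My -0.044 Mx -0.032
```

{"method": "arm_command", "body": {
  "delta_rot": [
    [0, 0, 0],
    [0, 0, 0],
    [0, 0, 0]
  ],
  "delta_pos": [
    [0, 0, 0.0003],
    [0, 0, 0.0003],
    [0, 0, 0.0003]
  ],
  "gripper": [1, 1, 1]
}}

```text
time: 20.78
position: [0.4808, 0.0328, 0.0815]
tool_rot: [0.772, 0.636, 0.0, 0.0]
ft_force: [-0.7, 0.1, -0.3]
grip_width: 0.0115
grip_force: 55.0
```

```bash
python3 rd.py
```

```text
t20.88 jig xy mm -9.88 2.90 z 81.51 Fz -0.57 Fxy -0.06 0.37 My -0.010 Mx -0.026
```

{"method": "arm_command", "body": {
  "delta_rot": [
    [0, 0, 0],
    [0, 0, 0],
    [0, 0, 0]
  ],
  "delta_pos": [
    [0, 0, 0.0003],
    [0, 0, 0.0003],
    [0, 0, 0.0003]
  ],
  "gripper": [1, 1, 1]
}}

```text
time: 21.13
position: [0.4808, 0.0327, 0.0815]
tool_rot: [0.772, 0.636, 0.0, 0.0]
ft_force: [-1.5, -0.3, 3.5]
grip_width: 0.0122
grip_force: 55.0
```

```bash
python3 rd.py
```

```text
t21.23 jig xy mm -9.90 2.89 z 81.48 Fz 5.21 Fxy -1.60 -0.53 My 0.171 Mx -0.055
```

Seated on the bed at z = 81.5 with a light load. Releasing, then rising.

{"method": "arm_command", "body": {
  "delta_rot": [
    [0, 0, 0],
    [0, 0, 0],
    [0, 0, 0],
    [0, 0, 0],
    [0, 0, 0],
    [0, 0, 0],
    [0, 0, 0],
    [0, 0, 0],
    [0, 0, 0],
    [0, 0, 0]
  ],
  "delta_pos": [
    [0, 0, 0],
    [0, 0, 0],
    [0, 0, 0],
    [0, 0, 0],
    [0, 0, 0],
    [0, 0, 0],
    [0, 0, 0],
    [0, 0, 0],
    [0, 0, 0],
    [0, 0, 0]
  ],
  "gripper": [-0.2, -0.2, -0.2, -0.2, -0.2, -0.2, -0.2, -0.2, -0.2, -0.2]
}}

```text
time: 22.07
position: [0.4808, 0.0327, 0.0811]
tool_rot: [0.772, 0.636, 0.0, 0.0]
ft_force: [-0.6, -0.3, -1.0]
grip_width: 0.0521
grip_force: 0.0
```

```bash
python3 rd.py
```

```text
t22.17 jig xy mm -9.92 2.89 z 81.15 Fz -0.09 Fxy 0.02 0.35 My -0.078 Mx 0.022
```

{"method": "arm_command", "body": {
  "delta_rot": [
    [0, 0, 0],
    [0, 0, 0],
    [0, 0, 0],
    [0, 0, 0],
    [0, 0, 0],
    [0, 0, 0],
    [0, 0, 0],
    [0, 0, 0],
    [0, 0, 0]
  ],
  "delta_pos": [
    [0, 0, -0.005],
    [0, 0, -0.015],
    [0, 0, -0.03],
    [0, 0, -0.05],
    [0, 0, -0.07],
    [0, 0, -0.09],
    [0, 0, -0.11],
    [0, 0, -0.12],
    [0, 0, -0.12]
  ],
  "gripper": [-0.2, -0.2, -0.2, -0.2, -0.2, -0.2, -0.2, -0.2, -0.2]
}}

```text
time: 22.92
position: [0.4824, 0.0326, 0.2038]
tool_rot: [0.772, 0.636, 0.002, 0.002]
ft_force: [0.3, -0.5, 0.1]
grip_width: 0.0522
grip_force: 0.0
```

```bash
python3 rd.py
python3 - <<'E'
from h import *
import cv2
s=viewer.camera('side')["pixels"][180:280,220:340];w=viewer.camera('wrist')["pixels"][:300]
s=cv2.resize(s,(360,300),interpolation=cv2.INTER_CUBIC);w=cv2.resize(w,(440,236))
w=cv2.copyMakeBorder(w,0,64,0,0,cv2.BORDER_CONSTANT);cv2.imwrite("pics/f1.png",np.hstack([s,w]))
E
```

```text
t23.02 jig xy mm -9.64 2.94 z 201.95 Fz -0.38 Fxy 0.40 -0.21 My -0.101 Mx 0.028
```

View pics/f1.png

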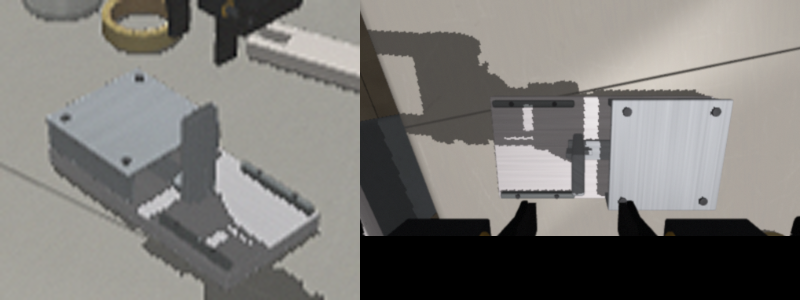

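The picture shows the stop released and standing upright on the bed (plate at about (198,150) in the side crop), its arm under the guard and the gripper clear above.

```bash
python3 -c "
from rig import robot
print(robot.hand_in())"
```

```text
the job is handed in; nothing more can be done
None
```

The job is handed in: the spiral search found the blind hole, the stop was lowered until it met the bed with no push on the pin, and it was released and left upright with the gripper clear, at about 23 s; the hand-in gave no verdict.

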